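# Store the slicer discs on their caddy and lock them

### The job

Put the two food-processor discs away on the caddy: lower the wide disc over the square spindle until it is fully home on the base, then the narrow disc until it sits fully home on top of the wide one, hubs upward as they lie now. Lower them gently rather than letting them fall, then swing the steel keeper arm round until it is fully over the spindle, and let go. Leave the glass, the pepper mill and the jar alone.

Things in the scene. Friction and masses are not known exactly. Their poses are not given: they have to be found in the camera images.
- caddy: white plastic caddy fixed to the table. Origin on the spindle's axis, at table height. Base plate 165 x 100 mm (own x -50 to +115 mm, own y +-50 mm), its top 12 mm above the origin. A round post, 18 mm thick, 95 mm from the spindle along own +x, carries the keeper arm. The discs, when home, fill 12 to 42 and 42 to 72 mm above the origin.
- spindle_tip (a point): tip of the square steel spindle, on its axis, 70 mm above the caddy's origin. Sides along the caddy's own x and y: 26 mm wide from 12 to 32 mm above the origin, tapering to 18 mm at 40 mm, 18 mm wide up to 62 mm, tapering to 10 mm at the tip.
- large_disc_hub (a point): wide disc (loose, 0.15-0.3 kg): its centre, 15 mm above its underside. Steel, 110 mm diameter, 6 mm thick, three blades; square black hub 40 x 40 mm outside, rising 24 mm above the steel (30 mm overall), with a 30 x 30 mm square hole right through. Sides of hub and hole along own x and y (any quarter turn fits), z up. Home: this point is 27 mm above the caddy's origin.
- small_disc_hub (a point): narrow disc (loose, 0.15-0.3 kg): its centre, 15 mm above its underside. Steel, 86 mm diameter, 6 mm thick, grating bumps; square black hub 40 x 40 mm outside, rising 24 mm above the steel (30 mm overall), 22 x 22 mm square through-hole (fits the upper spindle only). Sides of hub and hole along own x and y (any quarter turn fits), z up. Home: this point is 57 mm above the caddy's origin.
- keeper (a joint): keeper arm, a flat steel bar 16 mm wide swinging level about the post, rad: 0 = shut against its stop, over the spindle; grows as it opens, counter-clockwise from above, to 2.5. Starts open at 1.9 to 2.3, stays where left (friction 0.06 N m). Underside 77 mm above the caddy's origin, 5 mm above the home narrow disc: it passes only over discs that are home.
- keeper_knob (a point): middle of the gripping part of the black round knob on the arm, 18 mm in diameter, spinning freely about its own upright axis, 95 mm from the hinge axis; the bar's top is 84 mm and the knob's top 107 mm above the caddy's origin, this point 97 mm. With the arm shut it is straight above the spindle.
- keeper_hinge (a point): point on the arm's upright hinge axis (the post), level with keeper_knob.
- wine_glass_b: glass of wine, 82 mm wide, 201 mm tall, origin under its centre; bystander.
- pepper_mill: wooden pepper mill, 58 mm wide, 170 mm tall, origin under its centre; bystander.
- mustard_jar: jar with red lid, 62 mm wide, 86 mm tall, origin under its centre; bystander.
Mind the look-alikes: they are no part of the job. What is shaped like the part that bears large_disc_hub but red or turquoise is not meant.

How it is judged (in metres and radians):
On the way, in this order (a step that is already met when the one before it is completed fails the run):
1. the wide disc is home on the caddy's base, round the spindle (horizontal distance between large_disc_hub and caddy below 0.005 m and z of large_disc_hub in the frame of caddy below 0.0295 m and angle between large_disc_hub's own z axis and vertical below 0.06 rad), for 0.2 s.
2. then the narrow disc is home on top of it, round the spindle (horizontal distance between small_disc_hub and caddy below 0.005 m and z of small_disc_hub in the frame of caddy below 0.0595 m and angle between small_disc_hub's own z axis and vertical below 0.06 rad), for 0.2 s.
3. then the keeper arm is shut over them (value of joint keeper below 0.1 rad), for 0.2 s.
At the end, for the whole second after the job is handed in: Both discs are on the spindle, hubs up and level (within 0.06 rad), the wide one on the base and the narrow one on it, each within 2.5 mm of its home height and 5 mm of the axis, and the keeper arm is within 0.1 rad of shut (all of step 1 and all of step 2 and z of large_disc_hub in the frame of caddy above 0.0245 m and z of small_disc_hub in the frame of caddy above 0.0545 m and value of joint keeper below 0.1 rad); the robot touches nothing.
It fails at once if the wide disc falls or is rammed down the spindle (faster than 0.5 m/s while it is round it) (horizontal distance between large_disc_hub and caddy below 0.015 m and z of large_disc_hub in the frame of caddy below 0.085 m and linear speed of large_disc above 0.5 m/s).
It fails at once if the narrow disc falls or is rammed down the spindle (faster than 0.5 m/s while it is round it) (horizontal distance between small_disc_hub and caddy below 0.015 m and z of small_disc_hub in the frame of caddy below 0.085 m and linear speed of small_disc above 0.5 m/s).
It fails at once if the glass, the pepper mill or the jar is moved by more than 3 cm (distance of any of wine_glass_b, pepper_mill, mustard_jar from where it was at the start of the episode above 0.03 m).
It also fails if it takes over 64 s, if anything falls off the work surface, if the arm or the gripper's body presses on something with over 40 N, if the wrist force passes 120 N, or if a joint passes its speed limit or range.

### The arm

A 6-joint arm with a two-finger parallel gripper is mounted at the origin on a cart in front of the work surface, level with it; the furniture and walls round the work are solid. World frame = base frame: x ahead of the robot, y to its left, z up, the work surface at z = 0. Lengths are in mm, angles in rad, forces in N, time in s.
With the tool pointing down it reaches from about 350 to 775 mm from the base axis. Payload 7.3 kg.
Tool frame: the origin (TCP) lies at the very end of the fingers, on their centre line; the grasp point (between the pads) lies 19 mm behind it; z points along the fingers, y is the line along which they close (so a half turn about z gives the same grasp; the last joint's range is limited). The gripper opens to 92 mm and grips with 3 to 60 N. Pads are 19 mm wide; open, the fingers measure 130 mm over their backs; the gripper's body (75 mm by 190 mm) begins 47 mm behind the grasp point.
Start: joints at [-1.377, 0.342, 1.524, -0, 1.275, -0.146], TCP at [175.005, -494.993, 226.741] pointing down, gripper open.
Joint ranges: [-2.53, 2.53], [-0.77, 2.02], [0.04, 2.7], [-1, 4.14], [0.28, 2.66], [-3.11, 3.11]. Speed limits (rad/s): [2.57, 2.57, 3.14, 3.14, 3.14, 3.14].

### API

Orientations are given as a rotation vector (axis times angle).
In Python, from workcell import sensors, snapshot, ticket, spotter gives the robot as it stands.
- The arm moves only by the shell command python3 -m inch 'ROWS'. ROWS is JSON, a list of rows, each a list of 5 numbers: the opening, from 0 (shut) to 1 (fully open), then the shift along the world's x, y, z in units of 150 mm (1.0 is 150 mm), then the turn about the world's z in units of 45 degrees (1.0 is 45 degrees). In form: [[claw, x, y, z, spin], ...]. A call has 1 to 12 rows; each row is the pose to reach, as a shift and turn from the pose commanded when the call began; what a row does not reach only later rows make up. A row lasts 1/12 s, in which the tool goes at most 41.7 mm and 7.16 degrees, less where a joint would pass 70% of its speed; a pose out of reach is approached as far as the arm can. A call with a number of a shift or a turn outside -1 to 1 is refused whole. A call with a gripper value outside its range is refused whole. The fingers move at their own pace and stop on an object; the grip force is fixed at half the most. Time passes only in rows, so rows that repeat a pose let the fingers close. It gives the time, the measured TCP pose, the force, the opening and the grip force at its end, in the units of the state.
- sensors.state(): the state, without advancing time (a new reading comes with each control period).
- snapshot(name): name is "scene" or "top" or "wrist"; returns a dict with "img" (400x640x3 uint8, red, green, blue), "depth" (400x640 float32, mm along the optical axis (not along the pixel's ray), 0 where there is no reading), "fx", "fy", "cx", "cy" (pixels), "extrinsics" (4x4, takes a point from camera to world coordinates); the wrist camera has in their place "T_tool_cam" (4x4, takes a point from camera to tool coordinates, whose origin is the TCP and whose axes are the flange's). Camera axes: x right, y down, z forward; pixel columns grow to the right and rows downward; lengths in mm; the calibration is good to about 2 mm. A picture is of the moment at which its call begins: read the wrist's pose just before it.
- ticket.hand_in(): hands the job in; it is judged then, once.
Trained networks look in the newest picture that a camera, given by its name, has taken for a name from the list of things; names that differ only in an ending like _2 or _b are one class to them, and where a whole thing is asked for, a point or a joint stands for the part that bears it (a point fixed in the world has none). Each returns a list of dicts, best first, with "p" (0 to 1); they miss things now and then, are a little off and sometimes report something else, mostly with a low value. They report only what shows in the picture. A call takes as long as a camera call. They do not tell look-alikes from the thing itself.
- spotter.look_for(target, camera): "box" ([left, top, width, height] as shares, 0 to 1, of the picture: columns of its width, rows of its height, round what is visible of it).
- spotter.cut_out(target, camera): "pixels" (400x640 bool, what is visible of it) and "box" ([left, top, width, height] as shares, 0 to 1, of the picture: columns of its width, rows of its height, round what is visible of it).
The state is a dict: "time": time; "joint_positions": joint angles; "dq": joint speeds; "joint_torque": joint torques, N m; "eef_pos": TCP position; "orientation": TCP orientation; "force": force on the tool from outside, world axes, zero at the start; "moment": the same for the moment, N m; "width": finger opening in mm; "grasp_force": force on a finger pad.
Only numpy, scipy, OpenCV 4.12 (cv2) and the standard library are available. Lean on these libraries where they do the work, as an engineer would, in place of code of your own. Each camera call takes 0.05 s, during which the arm holds its last target. There are 200 camera calls.

## Working session

There is one attempt and no reset: what is moved stays moved. The work goes in short steps, Python scripts to look and compute and a shell command to move; the robot and the scene stay as the last step left them, time stands still between calls to the robot, and variables do not carry over. Pictures are saved under pics/ and viewed, at most 10 in all, crops included, and the job is handed in when it is done.

```bash
ls; mkdir -p pics; cat > h.py <<'E'
import numpy as np, cv2
from workcell import sensors, snapshot, ticket, spotter
from scipy.spatial.transform import Rotation as R
def shot(n):
    s=sensors.state(); d=snapshot(n)
    if n=="wrist":
        T=np.eye(4);T[:3,:3]=R.from_rotvec(s["orientation"]).as_matrix();T[:3,3]=s["eef_pos"]
        d["E"]=T@np.array(d["T_tool_cam"])
    else: d["E"]=np.array(d["extrinsics"])
    return d
def cloud(d):
    v,u=np.mgrid[0:400,0:640]; z=d["depth"]
    p=np.stack([(u-d["cx"])/d["fx"]*z,(v-d["cy"])/d["fy"]*z,z],-1)
    w=p@d["E"][:3,:3].T+d["E"][:3,3]; w[z<=0]=np.nan
    return w
def save(img,n): cv2.imwrite(f"pics/{n}.png",np.ascontiguousarray(img[...,::-1]))
E
python3 - <<'E'
from h import *
d={n:shot(n) for n in("scene","top")}
save(np.vstack([d["scene"]["img"],]),"scene");save(d["top"]["img"],"top")
for n in d:
    w=cloud(d[n])
    print(n,np.round(d[n]["E"],2).tolist(),d[n]["fx"])
    for t in["caddy","large_disc_hub","small_disc_hub","keeper","wine_glass_b","pepper_mill","mustard_jar"]:
        for r in spotter.cut_out(t,n)[:4]:
            m=r["pixels"];b=np.array(r["box"])*[640,400,640,400]
            print(t,round(r["p"],2),b.round().astype(int),np.nanmedian(w[m],0).round(),np.median(d[n]["img"][m],0))
E
```

```text
pics
scene [[-0.72, -0.43, 0.54, -326.29], [-0.69, 0.42, -0.59, 1027.99], [0.02, -0.8, -0.6, 1017.84], [0.0, 0.0, 0.0, 1.0]] 467.3193562961053
caddy 0.76 [286 168  55  61] [563. 125.  13.] [225. 229. 219.]
large_disc_hub 0.88 [241 206  32  21] [672. 277.   8.] [199.  58.  54.]
large_disc_hub 0.64 [232 297  36  34] [362. 555.   5.] [ 76. 203. 176.]
large_disc_hub 0.58 [263 238  38  25] [493. 326.   7.] [179.  173.  156.5]
small_disc_hub 0.62 [352 201  22  16] [443. -23.   9.] [97.5 95.5 89. ]
keeper 0.5 [293 167  12  28] [649. 104.  85.] [200.  193.  176.5]
wine_glass_b 0.83 [379 121  26  56] [ 535. -276.  152.] [95. 80. 72.]
pepper_mill 0.84 [204 199  23  46] [662. 449.  80.] [83. 58. 39.]
pepper_mill 0.27 [380 120  25  59] [ 532. -274.  155.] [93. 77. 69.]
mustard_jar 0.71 [212 258  26  33] [482. 540.  62.] [132.  95.  72.]
top [[-0.02, -1.0, 0.06, 433.83], [-1.0, 0.02, -0.01, 106.47], [0.0, -0.06, -1.0, 1479.96], [0.0, 0.0, 0.0, 1.0]] 457.0048964340935
caddy 0.88 [290 138  41  77] [563. 114.  12.] [228. 233. 239.]
caddy 0.59 [300 139  30  30] [655.  94.  83.] [224. 229. 227.]
large_disc_hub 0.93 [244 133  33  32] [680. 267.   5.] [222.  78.  71.]
large_disc_hub 0.75 [162 233  32  33] [370. 546.   4.] [ 88. 223. 204.]
large_disc_hub 0.55 [230 189  32  33] [499. 318.   6.] [227. 232. 228.]
small_disc_hub 0.97 [340 206  31  26] [451. -34.   6.] [201. 208. 213.]
small_disc_hub 0.65 [427 170  41  33] [ 540. -288.  139.] [95. 73. 71.]
keeper 0.64 [300 140  27  28] [643. 106.  83.] [227.  232.5 231. ]
wine_glass_b 0.82 [425 169  43  33] [ 540. -288.  139.] [96. 73. 71.]
pepper_mill 0.87 [188 138  33  22] [668. 427. 139.] [107.  73.  47.]
pepper_mill 0.21 [300 142  28  28] [655.  97.  83.] [223. 228. 226.]
mustard_jar 0.62 [166 196  24  20] [496. 520.  81.] [218.  93.  79.]
```

```bash
python3 - <<'E'
from h import *
d=shot("top");i=d["img"]
save(cv2.resize(i[115:275,150:390],None,fx=3.3,fy=3.3,interpolation=cv2.INTER_CUBIC),"c1")
E
```

```text
(no output)
```

View pics/c1.png

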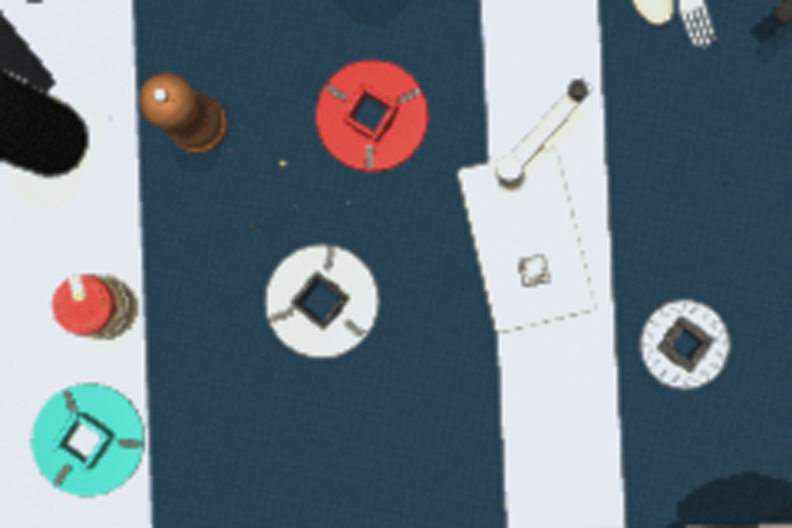

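View pics/scene.png

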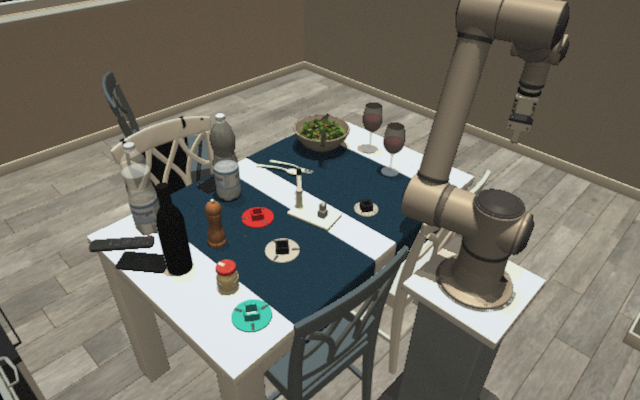

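The crop shows three discs of the wide shape. They are at about (262,149) in red, (178,249) in turquoise and (246,206) in bare steel with a black hub, in top-image pixels. The steel one is meant, because the red and turquoise ones are the look-alikes. The narrow disc is at (356,219), the spindle at (312,197), the post at (305,168) and the knob at (325,142). In the scene view the arm starts on the glass side, so I'll move in past the narrow disc first.

```bash
python3 -m inch '[[1,0.9,1,0.1,0],[1,0.9,1,0.1,0],[1,0.9,1,0.1,0],[1,0.9,1,0.1,0],[1,0.9,1,0.1,0],[1,0.9,1,0.1,0]]' && python3 -m inch '[[1,0.4,1,0.1,0],[1,0.4,1,0.1,0],[1,0.4,1,0.1,0],[1,0.4,1,0.1,0],[1,0.4,1,0.1,0]]' && python3 -m inch '[[1,0.5,1,0,0],[1,0.5,1,0,0],[1,0.5,1,0,0],[1,0.5,1,0,0],[1,0.5,1,0,0],[1,0.5,1,0,0]]'
python3 - <<'E'
from h import *
s=sensors.state();print(s["eef_pos"],R.from_rotvec(s["orientation"]).as_matrix().round(3).tolist(),s["joint_positions"])
d=shot("wrist");print(d["fx"],np.round(d["T_tool_cam"],3).tolist());save(d["img"],"w1")
w=cloud(d)
for t in["small_disc_hub","caddy"]:
    for r in spotter.cut_out(t,"wrist")[:3]:
        print(t,r["p"],np.array(r["box"])*[640,400,640,400],np.nanmedian(w[r["pixels"]],0))
E
```

```text
time: 1.35
eef_pos: [313.3, -340.7, 242.5]
orientation: [-3.095, -0.539, -0.004]
force: [-0.1, -0.6, 0.5]
width: 92.1
grasp_force: 0.0
time: 1.77
eef_pos: [371.5, -190.2, 257.6]
orientation: [-3.094, -0.539, -0.003]
force: [-0.5, 0.2, 0.7]
width: 91.8
grasp_force: 0.0
time: 2.27
eef_pos: [445.5, -43.6, 256.5]
orientation: [3.095, 0.538, -0.001]
force: [0.1, -0.7, -0.4]
width: 91.9
grasp_force: 0.0
[445.52632952 -43.60813223 256.53876887] [[0.941, 0.337, -0.0], [0.337, -0.941, -0.0], [-0.0, 0.0, -1.0]] [-2.68806696e-01  1.74770339e-01  1.66801428e+00 -3.87371511e-04
  1.29900941e+00  9.57849807e-01]
284.7764023996283 [[-0.0, -0.954, -0.3, 81.005], [1.0, 0.0, -0.001, -0.228], [0.001, -0.3, 0.954, -157.76], [0.0, 0.0, 0.0, 1.0]]
small_disc_hub 0.78 [289.472 128.48   58.88   55.92 ] [453.65149543 -33.90393653   6.32781066]
caddy 0.58 [195.392   0.     81.408 111.08 ] [542.44774501 109.07926393  11.92279105]
```

View pics/w1.png

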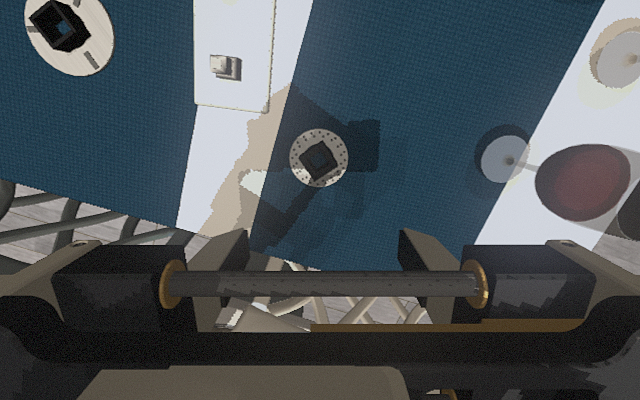

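The wrist view shows the narrow disc at (318,158), the spindle at (226,67) and the wide disc at (70,28). The picture is nearly square with the caddy. Next I'll measure the caddy from above.

```bash
python3 -m inch '[[1,0.6,1,-0.2,0],[1,0.6,1,-0.2,0],[1,0.6,1,-0.2,0],[1,0.6,1,-0.2,0],[1,0.6,1,-0.2,0],[1,0.6,1,-0.2,0]]'
cat >> h.py <<'E'
def rayz(d,uv,z):
    uv=np.atleast_2d(uv).astype(float)
    r=np.c_[(uv[:,0]-d["cx"])/d["fx"],(uv[:,1]-d["cy"])/d["fy"],np.ones(len(uv))]@d["E"][:3,:3].T
    o=d["E"][:3,3]; return (o+r*((z-o[2])/r[:,2])[:,None])[:,:2]
def rect(w,c,rad,lo,hi):
    "min-area rectangle (centre, sizes, angle mod 90) of cloud points in height band near c"
    m=(np.hypot(w[...,0]-c[0],w[...,1]-c[1])<rad)&(w[...,2]>lo)&(w[...,2]<hi)
    r=cv2.minAreaRect(w[m][:,:2].astype(np.float32)); return np.round(r[0],1),np.round(r[1],1),round(r[2]%90,1),m.sum()
def disc(d,t,cam,z=6,c=None):
    out=[];w=cloud(d)
    for r in spotter.cut_out(t,cam)[:4]:
        m=r["pixels"]; q=np.nanmedian(w[m],0)
        cs,_=cv2.findContours(m.astype(np.uint8),0,1); k=max(cs,key=len)[:,0]
        p=rayz(d,k,z).astype(np.float32)
        e=cv2.fitEllipse(p)
        out.append((round(r["p"],2),d["img"][m].mean(0).round(),np.round(e[0],1),np.round(e[1],1)))
        print(t,*out[-1],"hub",rect(w,e[0],32,22,36))
E
python3 - <<'E'
from h import *
s=sensors.state();print(s["eef_pos"])
d=shot("wrist");w=cloud(d);save(d["img"],"w2");np.save("w2.npy",w)
for t in["large_disc_hub","small_disc_hub"]: disc(d,t,"wrist")
for r in spotter.cut_out("caddy","wrist")[:2]:
    q=np.nanmedian(w[r["pixels"]],0);print(r["p"],q)
print("plate",rect(w,q,130,9,15))
m=(w[...,2]>45)&(w[...,2]<75)&(np.hypot(w[...,0]-535,w[...,1]-120)<40)
for lo in (30,60): print("sp",lo,rect(w,np.nanmedian(w[m],0),25,lo,75))
v,u=np.where(m);print(u.mean(),v.mean())
m=(w[...,2]>78)&(w[...,2]<112)&(np.hypot(w[...,0]-640,w[...,1]-80)<130)
print("arm",rect(w,(640,80),130,80,88),"knob",rect(w,(640,80),130,100,112))
E
```

```text
time: 2.92
eef_pos: [535.7, 105.4, 225.5]
orientation: [-3.096, -0.532, 0.002]
force: [-0.6, -1.2, 0.3]
width: 92.0
grasp_force: 0.0
[535.69970912 105.38732781 225.52041566]
large_disc_hub 0.97 [184.  69.  65.] [661.  260.1] [ 62.5 115.4] hub (array([678. , 264.2]), array([31.8, 39.3]), 57.5, np.int64(412))
large_disc_hub 0.88 [161. 155. 147.] [499.5 318. ] [107.3 108.5] hub (array([498.9, 318.9]), array([40.3, 40.8]), 50.2, np.int64(694))
large_disc_hub 0.76 [ 79. 162. 149.] [372.2 505.3] [29.4 96.4] hub (array([0., 0.]), array([0., 0.]), 0.0, np.int64(0))
small_disc_hub 0.73 [129. 126. 120.] [449.7 -20.9] [57.5 82.4] hub (array([448.3, -23.9]), array([40.5, 31.5]), 29.8, np.int64(322))
0.9 [575.95717181 113.6045882   12.13570507]
plate (array([555.2, 118.4]), array([163.8,  99.5]), 12.6, np.int64(8185))
sp 30 (array([523.3, 111.3]), array([25.9, 25.9]), 12.5, np.int64(467))
sp 60 (array([523.3, 111.3]), array([18.7, 17.8]), 12.5, np.int64(229))
315.38321167883214 184.12408759124088
arm (array([646.3, 105.9]), array([ 23.1, 103.8]), 49.3, np.int64(1873)) knob (array([685. ,  67.7]), array([17.6, 16.6]), 59.7, np.int64(383))
```

View pics/w2.png

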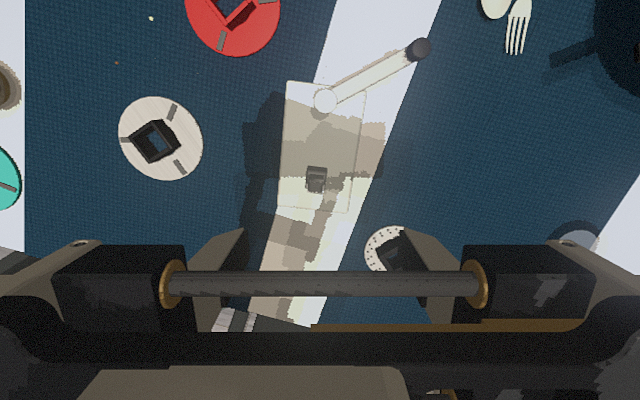

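This view gives the spindle at (316,184) as world (523.3,111.3), with the caddy yaw at 12.5°. The wide steel disc at (160,140) is at (498.9,318.9), with its hub at 50.2°. The knob at (418,48) is at (685,68). I'll move over the wide disc and check again from close by.

```bash
python3 -m inch '[[1,-0.1,1,-0.1,0.68],[1,-0.1,1,-0.1,0.68],[1,-0.1,1,-0.1,0.68],[1,-0.1,1,-0.1,0.68],[1,-0.1,1,-0.1,0.68],[1,-0.1,1,-0.1,0.68]]' && python3 -m inch '[[1,-0.145,0.423,-0.7,0],[1,-0.145,0.423,-0.7,0],[1,-0.145,0.423,-0.7,0],[1,-0.145,0.423,-0.7,0],[1,-0.145,0.423,-0.7,0]]'
cat > m.py <<'E'
import sys
from h import *
s=sensors.state();M=R.from_rotvec(s["orientation"]).as_matrix()
print(s["eef_pos"],"yaw",np.degrees(np.arctan2(M[1,0],M[0,0])),M[2].round(3),s["width"],s["force"])
d=shot("wrist");w=cloud(d);save(d["img"],sys.argv[2])
t=sys.argv[1]
if t!="none": disc(d,t,"wrist")
E
python3 m.py large_disc_hub w3
```

```text
time: 3.62
eef_pos: [519.7, 254.8, 212.1]
orientation: [2.845, 1.332, 0.0]
force: [-0.2, -0.6, -0.1]
width: 91.9
grasp_force: 0.0
time: 4.03
eef_pos: [497.6, 316.8, 105.7]
orientation: [2.847, 1.327, -0.006]
force: [-0.6, -0.2, 0.5]
width: 91.8
grasp_force: 0.0
[497.61736019 316.82687023 105.66803338] yaw 49.97440770652885 [-0.004 -0.001 -1.   ] 91.75294566552941 [-0.60549722 -0.21159972  0.5329118 ]
large_disc_hub 0.95 [177.  61.  58.] [680.1 269.1] [107.7 109.6] hub (array([680.7, 268.3]), array([40.1, 41.4]), 57.6, np.int64(1788))
large_disc_hub 0.85 [103.  99.  93.] [499.4 320. ] [108.1 108.7] hub (array([499.2, 319.6]), array([40.4, 39.9]), 50.9, np.int64(1094))
large_disc_hub 0.67 [ 74. 154. 142.] [375.7 539.3] [ 88.5 112.9] hub (array([371.2, 547.2]), array([40.2, 36. ]), 55.6, np.int64(1066))
```

```bash
python3 - <<'E'
from h import *
d=shot("wrist");w=cloud(d)
c=np.array([499.2,319.6]);p=w.reshape(-1,3);p=p[~np.isnan(p[:,0])]
q=p[:,:2]-c;a=np.radians(50.5);x=q@[np.cos(a),np.sin(a)];y=q@[-np.sin(a),np.cos(a)]
for s in(1,-1):
    m=(abs(x)<14)&(y*s>24)&(y*s<55);print(m.sum(),np.percentile(p[m,2],[5,50,95,100]))
m=(np.hypot(x,y)>30)&(np.hypot(x,y)<52)&(p[:,2]>7.5);print(np.c_[x,y,p[:,2]][m][::40].round())
print(sensors.state()["eef_pos"])
E
```

```text
3831 [  5.29788024 141.49900675 186.63580703 195.21287286]
3466 [  5.20124574 141.64352758 197.35788019 217.29232822]
[[ 50.   8.   8.]
 [ 23.  35.   8.]
 [ 20.  33.   8.]
 ...
 [ 24.  33. 224.]
 [ 22.  26. 223.]
 [-25. -40. 188.]]
[500.3182276  317.33447851 109.15176419]
```

```bash
python3 -m inch '[[1,0.006,0.008,-0.2,0.015],[1,0.006,0.008,-0.4,0.015],[1,0.006,0.008,-0.55,0.015],[1,0.006,0.008,-0.6,0.015],[1,0.006,0.008,-0.63,0.015],[1,0.006,0.008,-0.63,0.015]]' && python3 -m inch '[[0.2,0,0,0,0],[0.2,0,0,0,0],[0.2,0,0,0,0],[0.2,0,0,0,0],[0.2,0,0,0,0],[0.2,0,0,0,0]]'
```

```text
time: 4.68
eef_pos: [500.3, 319.3, 13.2]
orientation: [2.839, 1.344, 0.003]
force: [-0.3, -0.1, -0.7]
width: 91.7
grasp_force: 0.0
time: 5.18
eef_pos: [499.2, 319.8, 12.5]
orientation: [2.838, 1.346, 0.001]
force: [0.3, 0.4, -0.8]
width: 56.5
grasp_force: 0.0
```

```bash
python3 -m inch '[[0.2,0,0,0,0],[0.2,0,0,0,0],[0.2,0,0,0,0],[0.2,0,0,0,0],[0.2,0,0,0,0]]' && python3 -m inch '[[0.2,0,0,0.2,0],[0.2,0,0,0.4,0],[0.2,0,0,0.6,0],[0.2,0,0,0.8,0],[0.2,0,0,0.8,0]]'
python3 m.py large_disc_hub w4
```

```text
time: 5.6
eef_pos: [499.2, 319.7, 12.2]
orientation: [2.838, 1.346, 0.0]
force: [-0.1, 0.3, 0.2]
width: 39.8
grasp_force: 30.0
time: 6.02
eef_pos: [502.0, 321.1, 138.4]
orientation: [2.838, 1.346, 0.017]
force: [0.0, 1.0, -1.5]
width: 39.6
grasp_force: 30.0
[501.98929272 321.10920978 138.4090112 ] yaw 50.75022943721348 [ 0.01   0.005 -1.   ] 39.55150767518299 [ 0.03858963  0.96634171 -1.51511632]
large_disc_hub 0.94 [ 77. 160. 147.] [370.8 547. ] [107.1 110. ] hub (array([368.3, 549.1]), array([40.1, 42.8]), 55.1, np.int64(1413))
large_disc_hub 0.89 [91. 87. 82.] [482.3 296.2] [134.  177.5] hub (array([0., 0.]), array([0., 0.]), 0.0, np.int64(0))
large_disc_hub 0.63 [177.  63.  61.] [679.9 269.1] [108.8 110.4] hub (array([680.4, 268.6]), array([40.1, 41.1]), 57.4, np.int64(1252))
```

```bash
python3 -m inch '[[0.2,0.08,-0.7,0,-0.45],[0.2,0.08,-0.7,0,-0.45],[0.2,0.08,-0.7,0,-0.45],[0.2,0.08,-0.7,0,-0.45]]' && python3 -m inch '[[0.2,0.081,-0.689,-0.1,-0.403],[0.2,0.081,-0.689,-0.1,-0.403],[0.2,0.081,-0.689,-0.1,-0.403],[0.2,0.081,-0.689,-0.1,-0.403],[0.2,0.081,-0.689,-0.1,-0.403],[0.2,0.081,-0.689,-0.1,-0.403]]'
python3 m.py none w5
python3 - <<'E'
from h import *
d=shot("wrist");w=cloud(d);s=sensors.state();t=np.array(s["eef_pos"]);print(t)
z=w[...,2];near=np.hypot(w[...,0]-t[0],w[...,1]-t[1])
print("hub top",rect(w,t,26,t[2]+12,t[2]+24),"plate",rect(w,(555,118),105,9,15),"arm",rect(w,(640,80),130,80,88))
m=(near<70)&(abs(z-(t[2]-6))<3);print("steel",np.median(z[m]) if m.any() else None,cv2.minEnclosingCircle(w[m][:,:2].astype(np.float32)))
save(cv2.resize(d["img"][100:300,180:460],None,fx=2.8,fy=2.8),"w6")
E
```

```text
time: 6.45
eef_pos: [510.4, 210.3, 130.1]
orientation: [3.033, 0.812, -0.008]
force: [-1.0, 0.1, -1.2]
width: 39.8
grasp_force: 30.0
time: 6.95
eef_pos: [522.8, 112.1, 116.3]
orientation: [-3.122, -0.341, 0.003]
force: [-0.3, 0.1, -1.0]
width: 39.7
grasp_force: 30.0
[522.75148249 112.14698454 116.31410022] yaw 12.46209289033494 [-0.002 -0.001 -1.   ] 39.74194950402523 [-0.25097029  0.12823507 -0.9828415 ]
[522.95541475 112.63391778 116.84688558]
hub top (array([528.3, 113.9]), array([29.6, 47.8]), 10.5, np.int64(1794)) plate (array([555. , 118.6]), array([164.3,  99.2]), 12.4, np.int64(9089)) arm (array([645.2, 106.9]), array([ 23.2, 100.3]), 49.6, np.int64(4495))
steel 110.20703023104758 ((522.1300659179688, 112.53374481201172), 55.0665168762207)
```

View pics/w6.png

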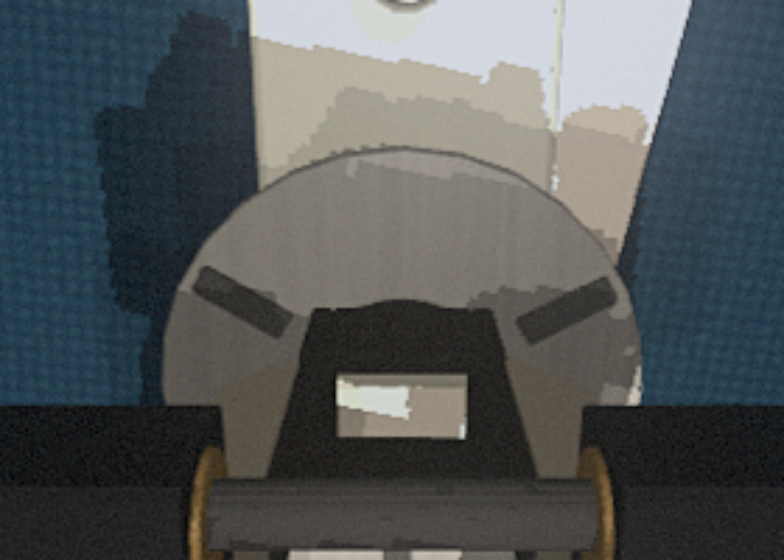

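The crop shows the disc held level at about (400,300), with the bright plate visible through its hole. All offsets are near 1 mm, so I'll lower it in stages.

```bash
python3 -m inch '[[0.2,0,0,-0.12,0],[0.2,0,0,-0.24,0],[0.2,0,0,-0.3,0],[0.2,0,0,-0.36,0],[0.2,0,0,-0.4,0],[0.2,0,0,-0.4,0],[0.2,0,0,-0.4,0]]'; python3 -m inch '[[0.2,0,0,-0.03,0],[0.2,0,0,-0.06,0],[0.2,0,0,-0.09,0],[0.2,0,0,-0.12,0],[0.2,0,0,-0.12,0]]'
```

```text
time: 7.63
eef_pos: [523.5, 111.5, 57.4]
orientation: [3.123, 0.339, 0.0]
force: [0.1, -0.1, -0.9]
width: 40.0
grasp_force: 30.0
time: 8.05
eef_pos: [522.7, 111.2, 38.3]
orientation: [3.123, 0.338, -0.003]
force: [-0.2, -0.3, -1.7]
width: 40.0
grasp_force: 30.0
```

No side force so far; the hole is around the wide part of the spindle, so I'll lower it the last 14 mm.

```bash
python3 -m inch '[[0.2,0,0,-0.03,0],[0.2,0,0,-0.06,0],[0.2,0,0,-0.08,0],[0.2,0,0,-0.095,0],[0.2,0,0,-0.1,0],[0.2,0,0,-0.1,0]]'
```

```text
time: 8.55
eef_pos: [523.3, 111.3, 24.3]
orientation: [3.123, 0.338, 0.0]
force: [0.4, -0.0, -1.5]
width: 40.1
grasp_force: 30.0
```

```bash
python3 -m inch '[[0.2,0,0,-0.005,0],[0.2,0,0,-0.01,0],[0.2,0,0,-0.01,0]]'
```

```text
time: 8.8
eef_pos: [523.4, 111.3, 24.2]
orientation: [3.123, 0.338, 0.001]
force: [-4.8, -0.8, 12.7]
width: 40.2
grasp_force: 30.0
```

```bash
python3 -m inch '[[0.75,0,0,0.01,0],[0.75,0,0,0.01,0],[0.75,0,0,0.01,0],[0.75,0,0,0.01,0],[0.75,0,0,0.01,0]]' && python3 -m inch '[[0.75,0,0,0.2,0],[0.75,0,0,0.4,0],[0.75,0,0,0.65,0],[0.75,0,0,0.9,0],[0.75,0,0,0.9,0]]' && python3 -m inch '[[0.9,-0.475,-0.97,0,0.385],[0.9,-0.475,-0.97,0,0.385],[0.9,-0.475,-0.97,0,0.385],[0.9,-0.475,-0.97,0,0.385],[0.9,-0.475,-0.97,-0.25,0.385],[0.9,-0.475,-0.97,-0.25,0.385],[0.9,-0.475,-0.97,-0.25,0.385]]'
python3 m.py small_disc_hub w7
python3 - <<'E'
from h import *
w=np.stack([cloud(shot("top"))]);w=w[0]
m=np.hypot(w[...,0]-523,w[...,1]-111)<50
for lo,hi in((10,14),(15,21),(35,45)): print(lo,((w[...,2]>lo)&(w[...,2]<hi)&m).sum())
mm=m&(w[...,2]>15)&(w[...,2]<21);print(w[mm].mean(0))
E
```

```text
time: 9.22
eef_pos: [523.3, 111.3, 24.0]
orientation: [3.123, 0.338, -0.0]
force: [0.2, 0.0, 0.3]
width: 67.2
grasp_force: 0.0
time: 9.63
eef_pos: [527.2, 111.7, 166.4]
orientation: [3.123, 0.338, 0.02]
force: [1.2, 0.7, 1.1]
width: 68.8
grasp_force: 0.0
time: 10.22
eef_pos: [451.0, -34.1, 120.9]
orientation: [-3.035, -0.802, 0.005]
force: [-0.1, 0.1, 0.8]
width: 82.8
grasp_force: 0.0
[450.97323395 -34.05041581 120.90944665] yaw 29.604950955316298 [-0.003 -0.003 -1.   ] 82.7547522530915 [-0.13120223  0.12364888  0.83255199]
small_disc_hub 0.63 [85. 82. 77.] [450.1 -34.6] [83.4 83.8] hub (array([449.6, -34.7]), array([40.5, 40.1]), 53.5, np.int64(1401))
10 104
15 367
35 74
[523.63753357 110.7498052   17.71392501]
```

```bash
python3 -m inch '[[0.9,-0.015,-0.003,0,0.528],[0.9,-0.015,-0.003,0,0.528],[0.9,-0.015,-0.003,-0.1,0.528],[0.9,-0.015,-0.003,-0.2,0.528],[0.9,-0.015,-0.003,-0.2,0.528]]'; python3 m.py small_disc_hub w8
```

```text
time: 10.78
eef_pos: [449.4, -33.4, 90.8]
orientation: [-2.802, -1.417, 0.002]
force: [-0.9, -0.2, 0.6]
width: 82.7
grasp_force: 0.0
[449.38636845 -33.42103563  90.8037419 ] yaw 53.64131164033281 [-0.001 -0.002 -1.   ] 82.68449458882 [-0.86438541 -0.21159938  0.59678796]
small_disc_hub 0.55 [74. 71. 67.] [450.1 -33.9] [83.6 84.3] hub (array([449.8, -34.6]), array([40.6, 40.2]), 52.9, np.int64(1747))
```

```bash
python3 -m inch '[[0.9,0,0,-0.2,-0.01],[0.9,0,0,-0.4,-0.01],[0.9,0,0,-0.48,-0.01],[0.7,0,0,-0.52,-0.01],[0.5,0,0,-0.53,-0.01],[0.2,0,0,-0.53,-0.01],[0.2,0,0,-0.53,-0.01],[0.2,0,0,-0.53,-0.01],[0.2,0,0,-0.53,-0.01],[0.2,0,0,-0.53,-0.01],[0.2,0,0,-0.53,-0.01],[0.2,0,0,-0.53,-0.01]]' && python3 -m inch '[[0.2,0,0,0,0],[0.2,0,0,0,0]]'
```

```text
time: 11.88
eef_pos: [450.2, -34.8, 12.9]
orientation: [2.811, 1.401, 0.001]
force: [-0.8, 0.7, 6.4]
width: 39.7
grasp_force: 30.0
time: 12.05
eef_pos: [450.2, -34.7, 12.8]
orientation: [2.811, 1.401, 0.001]
force: [-1.1, 0.1, 6.6]
width: 39.3
grasp_force: 30.0
```

```bash
python3 -m inch '[[0.2,0,0,0.1,0],[0.2,0,0,0.3,0],[0.2,0,0,0.55,0],[0.2,0,0,0.8,0],[0.2,0,0,0.8,0]]' && python3 -m inch '[[0.2,0.49,0.973,0,-0.9],[0.2,0.49,0.973,0,-0.9],[0.2,0.49,0.973,0,-0.9],[0.2,0.49,0.973,0,-0.9],[0.2,0.49,0.973,0,-0.9],[0.2,0.49,0.973,0,-0.9],[0.2,0.49,0.973,0,-0.9],[0.2,0.49,0.973,0,-0.9]]'
python3 m.py none w9
python3 - <<'E'
from h import *
d=shot("wrist");w=cloud(d);s=sensors.state();t=np.array(s["eef_pos"]);print(t)
z=w[...,2];near=np.hypot(w[...,0]-t[0],w[...,1]-t[1])
m=(near<60)&(abs(z-(t[2]-6))<3);print("steel",np.median(z[m]),cv2.minEnclosingCircle(w[m][:,:2].astype(np.float32)))
m=(near<70)&(abs(z-18)<3);print("wide",np.median(z[m]),cv2.minEnclosingCircle(w[m][:,:2].astype(np.float32)))
save(cv2.resize(d["img"][100:300,180:460],None,fx=2.8,fy=2.8),"w10")
E
```

```text
time: 12.47
eef_pos: [453.3, -35.4, 138.2]
orientation: [2.805, 1.398, 0.014]
force: [1.4, 0.2, -1.6]
width: 39.6
grasp_force: 30.0
time: 13.13
eef_pos: [522.6, 111.3, 131.4]
orientation: [3.122, 0.347, -0.003]
force: [-0.5, -0.2, -1.7]
width: 39.5
grasp_force: 30.0
[522.63727629 111.29238504 131.38314814] yaw 12.675800406307479 [-0.002 -0.    -1.   ] 39.46864775489909 [-0.45847199 -0.21072254 -1.70900887]
[522.8356905  110.74043809 131.85167888]
steel 124.60602794211945 ((523.59033203125, 111.17792510986328), 42.55877685546875)
wide 17.867899268070687 ((524.5165405273438, 111.37859344482422), 54.71927261352539)
```

View pics/w10.png

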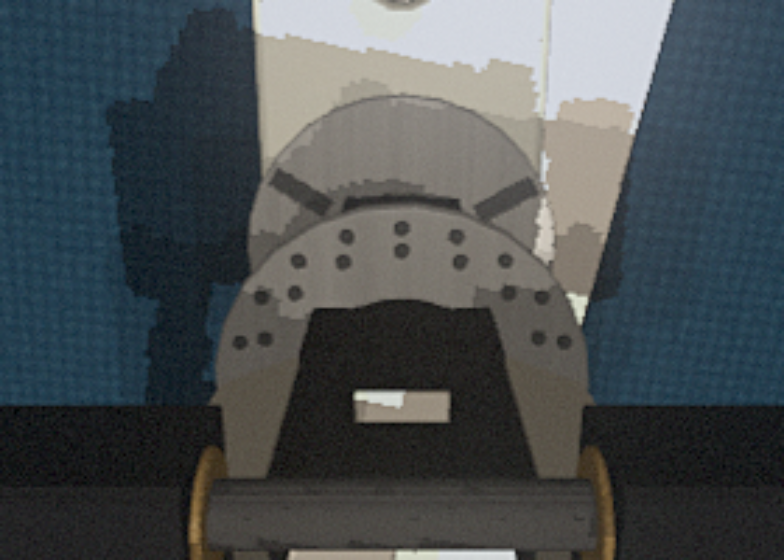

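The narrow disc is centred at (400,340) in the crop, and the wide disc lies level below it. I'll lower it in stages.

```bash
python3 -m inch '[[0.2,0,0,-0.1,0],[0.2,0,0,-0.2,0],[0.2,0,0,-0.26,0],[0.2,0,0,-0.32,0],[0.2,0,0,-0.36,0],[0.2,0,0,-0.4,0],[0.2,0,0,-0.4,0]]'; python3 -m inch '[[0.2,0,0,-0.03,0],[0.2,0,0,-0.06,0],[0.2,0,0,-0.08,0],[0.2,0,0,-0.09,0],[0.2,0,0,-0.09,0]]'
```

```text
time: 13.82
eef_pos: [522.8, 111.1, 71.3]
orientation: [3.123, 0.342, -0.003]
force: [-1.3, 0.4, -0.7]
width: 39.6
grasp_force: 30.0
time: 14.23
eef_pos: [523.1, 111.3, 58.4]
orientation: [3.123, 0.342, -0.001]
force: [-0.1, 0.1, -1.8]
width: 40.0
grasp_force: 30.0
```

```bash
python3 -m inch '[[0.2,0,0,-0.01,0],[0.2,0,0,-0.02,0],[0.2,0,0,-0.025,0],[0.2,0,0,-0.03,0],[0.2,0,0,-0.03,0]]'
```

```text
time: 14.65
eef_pos: [523.3, 111.3, 54.8]
orientation: [3.123, 0.342, 0.0]
force: [-1.6, 0.7, 4.5]
width: 39.9
grasp_force: 30.0
```

```bash
python3 -m inch '[[0.75,0,0,0,0],[0.75,0,0,0,0],[0.75,0,0,0,0],[0.75,0,0,0,0],[0.75,0,0,0,0]]' && python3 -m inch '[[0.75,0,0,0.2,0],[0.75,0,0,0.4,0],[0.75,0,0,0.65,0],[0.75,0,0,0.85,0],[0.75,0,0,0.85,0]]' && python3 -m inch '[[0.75,0.75,-0.25,0,0],[0.75,0.75,-0.25,0,0],[0.75,0.75,-0.25,0,0],[0.75,0.75,-0.25,0,0],[0.75,0.75,-0.25,0,0]]'
python3 m.py none w11
python3 - <<'E'
from h import *
d=shot("top");w=cloud(d);z=w[...,2]
m=(np.hypot(w[...,0]-523,w[...,1]-111)<40)
mm=m&(z>43)&(z<56);print("top: steel2",mm.sum(),np.median(w[mm],0))
d=shot("wrist");w=cloud(d);z=w[...,2]
print("knob wrist",rect(w,(685,68),25,100,112),"arm",rect(w,(650,100),75,80,88))
mm=(np.hypot(w[...,0]-523,w[...,1]-111)<50)&(z>43)&(z<80);print("wrist",mm.sum())
E
```

```text
time: 15.07
eef_pos: [523.4, 111.3, 54.2]
orientation: [3.123, 0.342, 0.0]
force: [0.2, -0.2, -0.3]
width: 66.7
grasp_force: 0.0
time: 15.48
eef_pos: [526.6, 111.6, 188.1]
orientation: [3.122, 0.342, 0.018]
force: [1.3, 0.1, 1.2]
width: 68.8
grasp_force: 0.0
time: 15.9
eef_pos: [636.5, 72.9, 179.8]
orientation: [-3.123, -0.34, 0.003]
force: [-1.4, 0.4, -0.1]
width: 68.7
grasp_force: 0.0
[636.46388883  72.92275843 179.81950786] yaw 12.41125935571368 [-0.002 -0.    -1.   ] 68.70994601704227 [-1.37502084  0.39450328 -0.0830565 ]
top: steel2 11 [531.49764146 149.19965157  47.14329165]
knob wrist (array([685.6,  67.5]), array([16.9, 17.2]), 59.3, np.int64(379)) arm (array([652.5, 100.5]), array([ 23.1, 119.6]), 49.1, np.int64(1995))
wrist 1278
```

```bash
python3 -m inch '[[0.6,0.332,-0.042,-0.1,0],[0.6,0.332,-0.042,-0.3,0],[0.5,0.332,-0.042,-0.5,0],[0.4,0.332,-0.042,-0.58,0],[0.4,0.332,-0.042,-0.62,0],[0.4,0.332,-0.042,-0.62,0]]'
python3 - <<'E'
from h import *
d=shot("top");w=cloud(d);z=w[...,2]
m=(np.hypot(w[...,0]-523.3,w[...,1]-111.3)<42)&(np.hypot(w[...,0]-523.3,w[...,1]-111.3)>27)
print("steel2",np.nanpercentile(z[m],[10,50,90]),m.sum())
m=(np.hypot(w[...,0]-523.3,w[...,1]-111.3)<24)
print("hub2",np.nanpercentile(z[m],[50,75,90,100]),m.sum())
E
```

```text
time: 16.55
eef_pos: [684.5, 68.0, 88.3]
orientation: [-3.123, -0.343, 0.003]
force: [-0.1, -0.0, -0.1]
width: 37.4
grasp_force: 0.0
steel2 [ 47.78032864 515.39498463 545.13766808] 526
hub2 [502.80675323 519.42089259 527.56041533 535.94352829] 358
```

The part of the narrow disc's steel that shows is at 47.8 mm, against an expected 48, so it is home. I'll grip the knob and swing it along its arc.

```bash
python3 -m inch '[[0.1,0.003,0.001,0,0],[0.1,0.003,0.001,0,0],[0.1,0.003,0.001,0,0],[0.1,0.003,0.001,0,0],[0.1,0.003,0.001,0,0],[0.1,0.003,0.001,0,0]]' && python3 -m inch '[[0.1,-0.063,-0.06,0,0],[0.1,-0.128,-0.108,0,0],[0.1,-0.279,-0.177,0,0],[0.1,-0.441,-0.204,0,0],[0.1,-0.606,-0.188,0,0],[0.1,-0.761,-0.13,0,0],[0.1,-0.895,-0.034,0,0],[0.1,-0.895,-0.034,0,0]]'
```

```text
time: 17.1
eef_pos: [686.7, 67.6, 90.1]
orientation: [3.123, 0.342, 0.003]
force: [-0.9, 0.1, 5.4]
width: 17.1
grasp_force: 30.0
time: 17.77
eef_pos: [550.0, 64.8, 90.1]
orientation: [-3.122, -0.343, -0.003]
force: [-1.5, 0.2, 5.0]
width: 16.7
grasp_force: 30.0
```

```bash
python3 -m inch '[[0.1,-0.074,0.082,0,0],[0.1,-0.133,0.175,0,0],[0.1,-0.167,0.257,0,0],[0.1,-0.187,0.326,0,0],[0.1,-0.188,0.335,0,0],[0.1,-0.188,0.335,0,0],[0.1,-0.188,0.335,0,0]]'; python3 m.py none w12
```

```text
time: 18.35
eef_pos: [524.2, 111.9, 90.0]
orientation: [3.121, 0.343, 0.003]
force: [-3.0, -5.4, 8.7]
width: 16.9
grasp_force: 30.0
[524.19239296 111.85099599  89.96400937] yaw 12.532573058849357 [ 0.001  0.002 -1.   ] 16.933268731277035 [-3.0370601  -5.44553132  8.72970741]
```

```bash
python3 -m inch '[[0.5,0,0,0,0],[0.5,0,0,0,0],[0.5,0,0,0,0],[0.5,0,0,0,0],[0.5,0,0,0,0]]' && python3 -m inch '[[0.5,0,0,0.1,0],[0.5,0,0,0.3,0],[0.5,0,0,0.6,0],[0.5,0,0,0.9,0],[0.5,0,0,0.9,0]]' && python3 -m inch '[[0.5,-0.4,0,0,0],[0.5,-0.4,0,0,0],[0.5,-0.4,0,0,0],[0.5,-0.4,0,0,0]]'
python3 m.py none w13
python3 - <<'E'
from h import *
d=shot("wrist");w=cloud(d);z=w[...,2]
c=rect(w,(523,111),40,100,112);print("knob",c)
r=np.hypot(w[...,0]-523.3,w[...,1]-111.3)
for a,b,lo,hi in((27,41,40,60),(45,54,13,30)):
    m=(r>a)&(r<b)&(z>lo)&(z<hi);q=w[m];A=np.c_[q[:,:2]-[523.3,111.3],np.ones(len(q))];k=np.linalg.lstsq(A,q[:,2],rcond=None)[0];print(m.sum(),np.median(q[:,2]),"tilt",k[:2],"circle",cv2.minEnclosingCircle(w[(r<60)&(z>np.median(q[:,2])-2.5)&(z<np.median(q[:,2])+2)][:,:2].astype(np.float32)))
save(cv2.resize(d["img"][0:240,160:480],None,fx=2.4,fy=2.4),"w14");print(sensors.state()["force"])
E
```

```text
time: 18.82
eef_pos: [523.4, 112.9, 88.5]
orientation: [-3.123, -0.342, 0.001]
force: [0.0, -0.5, 0.0]
width: 43.8
grasp_force: 0.0
time: 19.23
eef_pos: [526.6, 113.2, 230.8]
orientation: [3.122, 0.342, 0.019]
force: [1.5, -0.3, 0.2]
width: 45.6
grasp_force: 0.0
time: 19.57
eef_pos: [463.3, 113.0, 224.0]
orientation: [3.123, 0.342, 0.001]
force: [0.8, 0.4, 0.8]
width: 46.0
grasp_force: 0.0
[463.28717344 112.97434913 224.02693725] yaw 12.515846801247685 [ 0.001  0.    -1.   ] 46.020162292009196 [0.8084864  0.35711972 0.81261224]
knob (array([523.2, 111.5]), array([17.2, 16.5]), 58.7, np.int64(274))
2060 47.91497068532729 tilt [0.00078996 0.0009466 ] circle ((522.4946899414062, 111.06515502929688), 42.86715316772461)
1406 17.890799583649624 tilt [-2.89560617e-04  3.00228421e-05] circle ((522.7610473632812, 111.12747955322266), 54.75962829589844)
[ 0.11379312  0.0578298  -0.5695987 ]
```

View pics/w14.png

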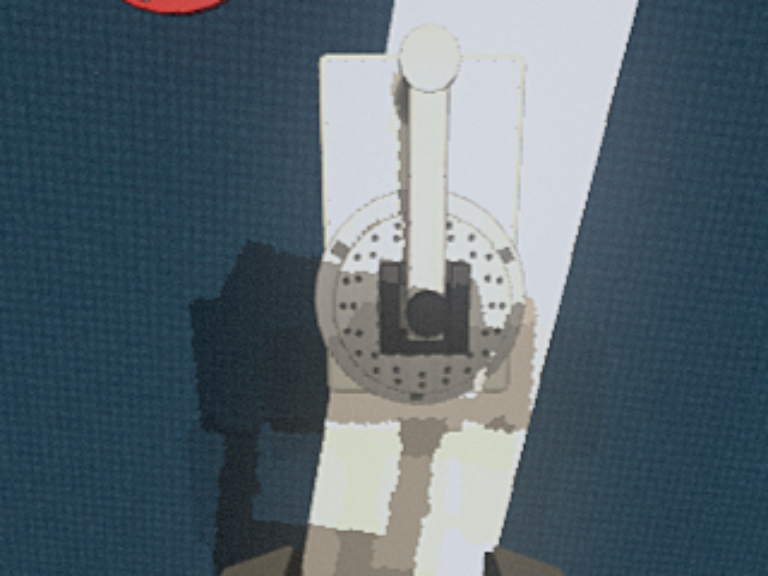

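Both discs are home and level, with their steel at 17.9 and 47.9 mm. The arm lies over them, with the knob at (430,312) straight above the spindle, and the gripper is clear.

```bash
python3 -c "
from workcell import ticket
print(ticket.hand_in())"
```

```text
the job is handed in; nothing more can be done
None
```

The job is handed in: the wide and narrow discs are home and level on the spindle, the keeper is shut over them, and the robot is clear; the verdict was not reported back.

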